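Preset the hip leg-length caliper, shut its cam lever and keep hold

ROBOT

A 6-joint arm with a two-finger parallel gripper is mounted at the origin on the work surface. World frame = base frame: x ahead of the robot, y to its left, z up, the work surface at z = 0. Lengths are in m, angles in rad, forces in N, time in s.
With the tool pointing down it reaches from about 0.3 to 1 m from the base axis. Payload 5.1 kg.
Tool frame: the origin (TCP) lies on the centre line of the jaws, within the pads' length; the fingertips stand 17 mm ahead of it and the grasp point (between the pads) lies 2 mm behind it; z points along the fingers, y is the direction in which the jaws open and shut (so a half turn about z gives the same grasp; the last joint's range is limited). The gripper opens to 95 mm and grips with 3 to 60 N. Pads are 20 mm wide; open, the fingers measure 119 mm over their backs; the gripper's body (75 mm by 180 mm) begins 59 mm behind the grasp point.
Start: joints at [1.055, 0.124, 1.65, -0, 1.367, -0.083], TCP at [0.273, 0.59, 0.232] pointing down, gripper open.
Joint ranges: [-2.61, 2.61], [-1.02, 2.33], [0.03, 2.71], [-1.35, 4.49], [0.32, 2.68], [-2.91, 2.91]. Speed limits (rad/s): [2.57, 2.57, 3.14, 3.14, 3.14, 3.14].

INTERFACE

Orientations are given as a 3x3 rotation matrix whose columns are the frame's x, y, z axes.
In Python, from station import robot gives the robot as it stands.
- The arm moves only by the tool send_rows, never from a script. Its arguments are lists of equal length, an entry for each row: "delta_pos": the shift along the tool's x, y, z in cm, a list of three; "roll": the turn about the tool's z in degrees; "fingers": the finger opening in cm, from 0 to 9.51. A call has 1 to 8 rows; each row shifts and turns the pose as measured when the row begins, along the tool's axes as they then stand; what a row does not reach is not made up. A row lasts 1/8 s, in which the tool goes at most 62.5 mm and 10.7 degrees, less where a joint would pass 70% of its speed; a pose out of reach is approached as far as the arm can. A call with a gripper value outside its range is refused whole. The fingers move at their own pace and stop on an object; "grip_force" is the grip in N (left out, the last holds). Time passes only in rows, so rows that do not move let the fingers close. It gives the time, the measured TCP pose, the force and the opening at its end, in the units of the state.
- robot.observe(): the state, without advancing time (a new reading comes with each control period).
- robot.read_camera(name): name is "scene" or "top" or "wrist"; returns a dict with "frame" (400x640x3 uint8, blue, green, red), "intrinsics" (3x3 intrinsics, pixels), "R" (3x3) and "t" (3): a world point X has camera coordinates R X + t. Camera axes: x right, y down, z forward; pixel columns grow to the right and rows downward; lengths in m; the calibration is good to about 2 mm. A picture is of the moment at which its call begins. There is no depth.
- robot.sign_off(): hands the job in, once; it reports no verdict.
The state is a dict: "t": time; "joint_pos": joint angles; "qd": joint speeds; "joint_efforts": joint torques, N m; "position": TCP position; "eef_rot": TCP orientation; "ft_force": force on the tool from outside, world axes, zero at the start; "torque": the same for the moment, N m; "width": finger opening in m.
Only numpy, scipy, OpenCV 4.12 (cv2) and the standard library are available. Lean on these libraries where they do the work, as an engineer would, in place of code of your own. Each camera call takes 0.05 s, during which the arm holds its last target.

TASK

Preset the hip leg-length caliper: draw its sliding leg out along the beam against the return spring until the red pointer stands on the orange clip (the planned length; the blue clip is the length before surgery), and with the leg held there squeeze the red cam lever fully shut against the black finger plate; do not shut the lever while the leg is anywhere else. Finish still holding: keep leg and shut lever pinched between the fingers with the pointer on the orange clip, do not let go, and leave the other instruments on the table where they are.

Things in the scene. Friction and masses are not known exactly. Their poses are not given: they have to be found in the camera images.
- caliper: Steel caliper fixed in its stand: base 160 x 420 x 12; a beam along own y (x -6 to 6, top 135 above the table); beside it an aluminium scale bar (x 26 to 38, top 128). End blocks at y +-184 to 200, tops 139, spring drum on the -y one up to 167. Origin: on the table under mid-beam; z up, x away from the robot bar its yaw.
- leg (a joint): Sliding leg along the beam, m. 0: home at the -y end, to which a spring (about 3 N) always draws it back; grows towards the caliper's +y, to 0.19. Slides freely with the lever open; with it shut the cam clamps the leg to the beam. It carries finger_grip (at caliper (0, -115 + travel, 142) mm), pointer and lever.
- finger_grip: Black plate on top of the sliding leg: 14 thick (x -7 to 7), 40 long (y -18 to 22), 42 high; the lever is on its +x side. At its +y end a finger hook (y 22 to 28) juts out on the -x side to x = -24: a finger beside the plate draws the leg to +y by it. Below is the leg's steel sleeve. Origin: mid-underside, 142 above the table; axes as the caliper's.
- hook_face (a point): Middle of the finger hook's inner face (the face that a finger pushes to +y): finger_grip (-15, +22, +21) mm.
- pointer_tip (a point): Tip of the leg's thin red pointer (2.5 wide), which passes just above the scale bar and clips, 136 above the table: caliper (34, leg - 145 mm), that is 30 mm to the -y side of the finger_grip origin.
- lever (a joint): Cam lever angle, rad, about a vertical pin at finger_grip (15.5, -24) mm. 0: fully shut along the plate's +x side; grows as the free end swings out to +x, to 0.78. Starts at 0.6 to 0.75. Stiff (0.1 N m), stays where left; below 0.55 the cam bites on the beam: up to 0.17 N m. Counts as shut below 0.08.
- lever_paddle: Red flat paddle of the lever, 144 to 180 above the table. Origin: on the hinge pin, 142 above the table; own y runs from pin to free end (paddle y 5 to 59, x -6.5 to 1.5 mm). Shut, it is parallel to the plate and both together measure 24 mm (finger_grip x -7 to 17); open at 0.75 they span about 63 mm.
- lever_tip (a point): Free end of the red paddle: lever_paddle (-2.5, 59, 20) mm.
- clip_orange: Orange clip, the planned length: 8 wide along the scale bar (own y), 19 across, top 133 above the table; fixed. Origin: its middle, on the bar's top; axes as the caliper's. The pointer is on it when pointer_tip is within 4 mm of the clip's middle along y. 65 to 170 mm from the pointer's home.
- clip_blue: Blue clip of the same shape, the length before surgery, on the same scale bar; may lie on either side of the orange one. Fixed. Not the mark to use; the pointer may pass over it.
- head_trial_steel: Loose steel trial femoral head, 36 across, standing on the caliper's base plate, beyond the beam. Leave alone.
- head_trial_orange: Loose orange plastic trial head, 32 across, also on the base plate beyond the beam. Leave alone.
- liner_orange: Loose orange ring (trial liner), 52 across, 16 high, on the table at the robot's left. Leave alone.
- reamer_head: Loose steel dome (reamer head), 52 across, 30 high, on the table at the robot's right. Leave alone.
- gallipot: Loose small steel bowl, 80 across, 45 high, on the table at the left. Leave alone.
- mallet: Loose steel hammer with a black handle, 240 long, on the table at the right. Leave alone.
- osteotome: Loose flat-bladed instrument with a blue handle, 200 long, on the table at the left. Leave alone.

How it is judged:
By the outcome, as a careful person would: the job done as asked, in the order asked, and still so for the second after the job is handed in, while the arm keeps its last pose, push and grip.
It also fails if it takes over 45 s, if anything falls off the work surface, if the arm or the gripper's body presses on something with over 40 N, if the wrist force passes 120 N, or if a joint passes its speed limit or range.

## Working session

There is one attempt and no reset: what is moved stays moved. The work goes in short steps, Python scripts to look and compute and a tool call to move; the robot and the scene stay as the last step left them, time stands still between calls to the robot, and variables do not carry over. Pictures are saved under pics/ and viewed, and the job is handed in when it is done.

Besides the shell and the picture viewer there is one more tool, called after ">>>" by a JSON object that holds its "name" and its "arguments", one argument or row to a line. send_rows: Moves the arm, as the interface text tells. Its arguments: {"type":"object","properties":{"delta_pos":{"type":"array","items":{"type":"array","items":{"type":"number"}}},"roll":{"type":"array","items":{"type":"number"}},"fingers":{"type":"array","items":{"type":"number"}},"grip_force":{"type":"number"}},"required":["delta_pos","roll","fingers"]}

```bash
ls; mkdir -p pics
python3 - <<'E'
from station import robot
import cv2,numpy as np
s=robot.observe();print(s)
for n in("scene","top","wrist"):
    c=robot.read_camera(n);cv2.imwrite(f"pics/{n}0.png",c["frame"]);np.savez(f"pics/{n}0.npz",**c);print(n,c["intrinsics"],c["R"],c["t"])
E
```

```text
pics
{'t': 0.0, 'joint_pos': array([ 1.05539615e+00,  1.24514835e-01,  1.65166222e+00, -2.73653184e-05,
        1.36744163e+00, -8.26187051e-02]), 'qd': array([ 0.00097147,  0.00111556,  0.00091412,  0.00122101,  0.00091162,
       -0.00068432]), 'joint_efforts': array([-1.52665769e-03, -4.17611790e+01, -3.59926486e+01,  7.73008796e-02,
        4.92234528e-02, -1.93015339e-04]), 'position': array([0.27236088, 0.58953661, 0.23038765]), 'eef_rot': array([[-9.07804982e-01,  4.19391420e-01, -9.75275455e-04],
       [ 4.19392531e-01,  9.07803256e-01, -1.77604856e-03],
       [ 1.40498707e-04, -2.02132897e-03, -9.99997947e-01]]), 'ft_force': array([ 0.47187572, -0.55800829, -0.48548611]), 'torque': array([0.03815852, 0.03888227, 0.00650844]), 'width': 0.09518189660483142}
scene [[439.55364821   0.         319.91286493]
 [  0.         439.55364821 194.32975754]
 [  0.           0.           1.        ]] [[-0.01784928  0.9998194  -0.00652435]
 [ 0.68686204  0.00751978 -0.72674892]
 [-0.72656861 -0.01745327 -0.68687222]] [ 0.00488192 -0.24996315  1.69521846]
top [[402.25868302   0.         324.13431591]
 [  0.         402.25868302 202.10139042]
 [  0.           0.           1.        ]] [[ 0.0123     -0.99988167  0.00923848]
 [-0.98818611 -0.01356661 -0.152657  ]
 [ 0.15276427 -0.00725166 -0.98823605]] [-0.01883071  0.47332266  1.17403549]
wrist [[351.97068152   0.         319.36803655]
 [  0.         351.97068152 202.26125523]
 [  0.           0.           1.        ]] [[ 4.20474439e-01  9.07304348e-01 -2.58207232e-04]
 [ 8.74598573e-01 -4.05241762e-01  2.66188751e-01]
 [ 2.41409574e-01 -1.12151393e-01 -9.63920890e-01]] [-0.65037636 -0.02942507  0.39187809]
```

View pics/scene0.png

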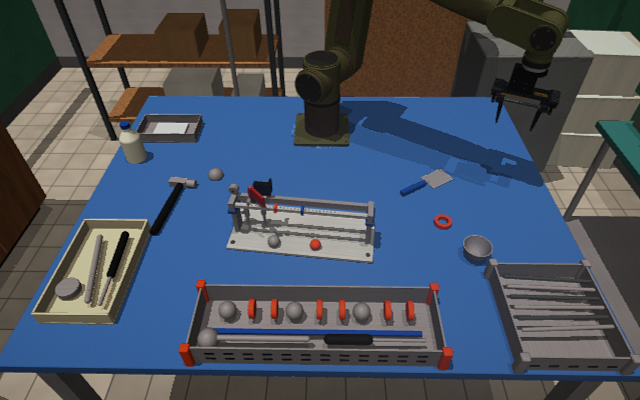

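View pics/top0.png

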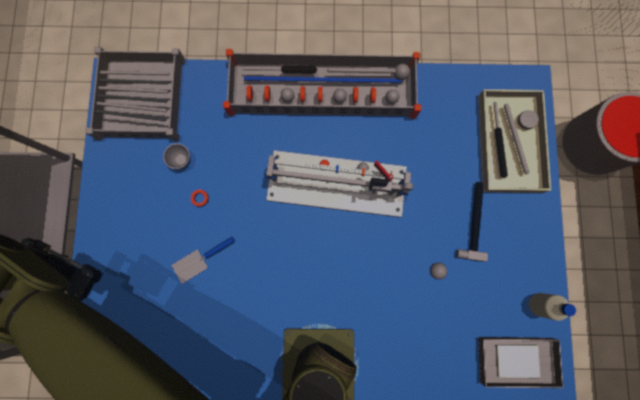

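View pics/wrist0.png

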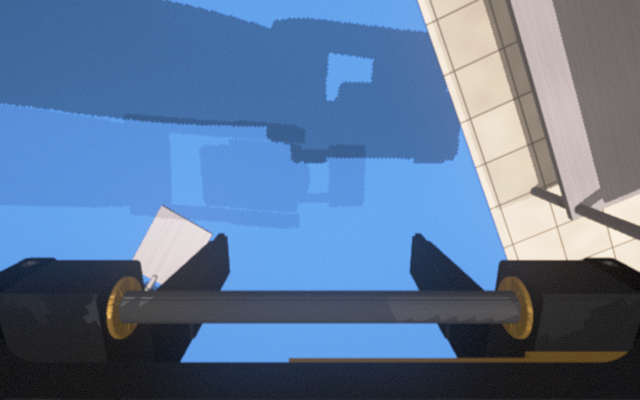

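Run:
```python
import cv2
t=cv2.imread("pics/top0.png")[140:220,260:420];cv2.imwrite("pics/t1.png",cv2.resize(t,None,fx=5,fy=5,interpolation=cv2.INTER_CUBIC))
t=cv2.imread("pics/scene0.png")[170:270,220:385];cv2.imwrite("pics/s1.png",cv2.resize(t,None,fx=4.8,fy=4.8,interpolation=cv2.INTER_CUBIC))
```

```text
(no output)
```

View pics/t1.png

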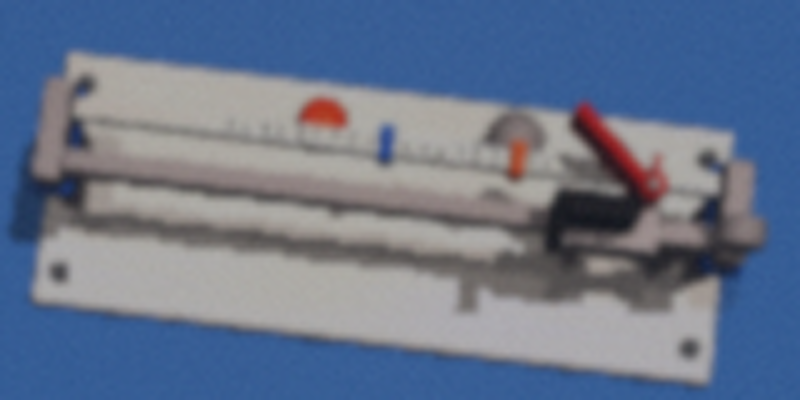

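View pics/s1.png

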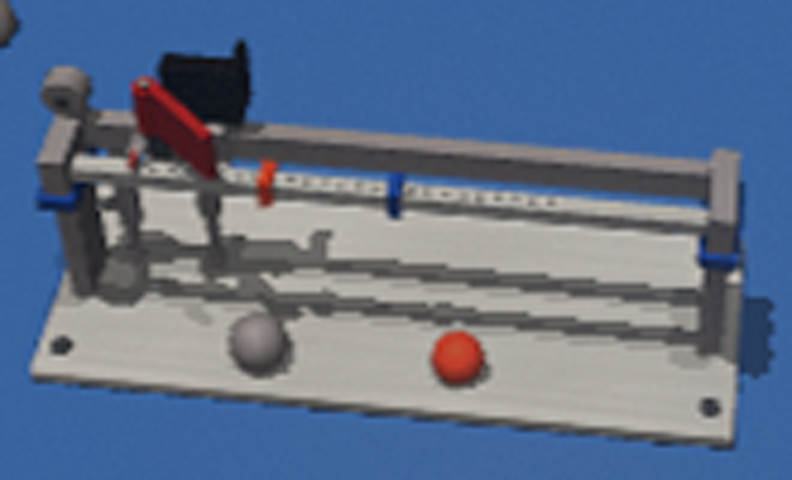

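```bash
cat > h.py <<'E'
import numpy as np,cv2
def proj(c,X):
    X=np.atleast_2d(X);p=X@c["R"].T+c["t"];q=p@c["intrinsics"].T;return q[:,:2]/q[:,2:]
def c2w(pose,P):
    x,y,a=pose;P=np.atleast_2d(P).astype(float)/1000;ca,sa=np.cos(a),np.sin(a)
    return np.stack([x+ca*P[:,0]-sa*P[:,1],y+sa*P[:,0]+ca*P[:,1],P[:,2]],1)
def up(u,s,off): return (np.array(u)+.5)/s-.5+np.array(off)
def ray(c,uv,z):
    d=np.linalg.inv(c["intrinsics"])@np.array([uv[0],uv[1],1]);d=c["R"].T@d;o=-c["R"].T@c["t"]
    return o+d*(z-o[2])/d[2]
def w2c(pose,X):
    x,y,a=pose;d=np.asarray(X)[:2]-[x,y];ca,sa=np.cos(a),np.sin(a);return 1000*np.array([ca*d[0]+sa*d[1],-sa*d[0]+ca*d[1]])
E
python3 - <<'E'
from h import *
from scipy.optimize import least_squares
T=dict(np.load("pics/top0.npz"));S=dict(np.load("pics/scene0.npz"))
Pt=[(80,210,12),(80,-210,12),(-80,-210,12),(-80,210,12)];ut=up([(70,52),(732,132),(710,383),(32,302)],5,(260,140))
Ps=[(80,-210,12),(80,210,12)];us=up([(30,378),(733,446)],4.8,(220,170))
f=lambda p:np.r_[(proj(T,c2w(p,Pt))-ut).ravel(),(proj(S,c2w(p,Ps))-us).ravel()]
for w in(f,lambda p:f(p)[:8]):
    r=least_squares(w,[.5,0,0]);print(r.x,np.round(r.fun,1))
p=least_squares(f,[.5,0,0]).x;np.save("pose.npy",p)
for n,u,z in(("orange",(517,160),.133),("blue",(386,145),.133),("hook/plate top right",(630,208),.184),("plate/hook end",(552,222),.184),("levertip",(582,112),.18),("ptr",(657,165),.136)):
    print(n,w2c(p,ray(T,up(u,5,(260,140)),z)))
for n,u,z in(("orange",(267,168),.133),("blue",(396,180),.133),("hook",(241,44),.184),("levertip",(211,140),.18),("ptr",(133,155),.136),):
    print(n,w2c(p,ray(S,up(u,4.8,(220,170)),z)))
E
```

```text
[ 0.54057771 -0.04959588 -0.10729675] [-1.  -0.8  0.  -0.9 -0.2 -0.5 -0.7 -0.7 -1.3 -1.7 -0.4 -1.8]
[ 0.53834125 -0.0510627  -0.10792715] [-0.6 -0.1  0.5 -0.1  0.3  0.2 -0.2 -0. ]
orange [ 13.45740223 -69.13969274]
blue [13.09323752  4.72969655]
hook/plate top right [ -17.73137683 -127.61513778]
plate/hook end [-30.33014751 -87.10535097]
levertip [ 32.54639108 -97.40544288]
ptr [  19.39060235 -146.947036  ]
orange [ 13.66654756 -66.43974825]
blue [14.51595908  8.45295917]
hook [-33.70721534 -87.19756411]
levertip [ 42.08193509 -88.33627459]
ptr [  15.29770684 -144.2652784 ]
```

```bash
cat >> h.py <<'E'
def plan(s,target,yaw,n,nr):
    """rows to go to target pos with tool y at angle yaw, in n rows, nr roll rows"""
    R=s["eef_rot"];p=s["position"];y0=np.arctan2(R[1,1],R[0,1]);droll=-np.degrees((yaw-y0+np.pi)%(2*np.pi)-np.pi)/nr
    d=(np.array(target)-p)/n*100;out=[];a=y0;rl=[]
    for i in range(n):
        ty=np.array([np.cos(a),np.sin(a),0]);tz=np.array([0,0,-1.]);tx=np.cross(ty,tz)
        out.append([round(float(v@d),2) for v in(tx,ty,tz)]);r=droll if i<nr else 0;rl.append(round(float(r),2));a-=np.radians(r)
    return out,rl
E
python3 - <<'E'
from h import *
from station import robot
s=robot.observe();p=np.load("pose.npy")
W=dict(np.load("pics/wrist0.npz"));C=-W["R"].T@W["t"];print("cam in tool",s["eef_rot"].T@(C-s["position"]),"axes",W["R"]@s["eef_rot"])
p=p.copy();o=c2w(p,(-18.6,0,0))[0];p[:2]=o[:2];np.save("pose2.npy",p);print(p)
tg=c2w(p,(30,-100,310))[0];print(tg)
for r in plan(s,tg,p[2],16,8):print(r)
E
```

```text
cam in tool [ 0.07521676  0.00079815 -0.15475697] axes [[-0.00111222  0.99999837 -0.00142538]
 [-0.96388744 -0.00145165 -0.26630603]
 [-0.26630767  0.00107771  0.96388748]]
[ 0.52208468 -0.04760399 -0.10729675]
[ 0.54120306 -0.15024164  0.31      ]
[[-3.46, -3.49, -0.5], [-3.96, -2.91, -0.5], [-4.37, -2.26, -0.5], [-4.67, -1.56, -0.5], [-4.85, -0.82, -0.5], [-4.92, -0.06, -0.5], [-4.87, 0.71, -0.5], [-4.7, 1.45, -0.5], [-4.42, 2.17, -0.5], [-4.42, 2.17, -0.5], [-4.42, 2.17, -0.5], [-4.42, 2.17, -0.5], [-4.42, 2.17, -0.5], [-4.42, 2.17, -0.5], [-4.42, 2.17, -0.5], [-4.42, 2.17, -0.5]]
[8.92, 8.92, 8.92, 8.92, 8.92, 8.92, 8.92, 8.92, 0.0, 0.0, 0.0, 0.0, 0.0, 0.0, 0.0, 0.0]
```

>>> {"name": "send_rows", "arguments": {
  "delta_pos": [
    [-3.46,-3.49,-0.5],
    [-3.96,-2.91,-0.5],
    [-4.37,-2.26,-0.5],
    [-4.67,-1.56,-0.5],
    [-4.85,-0.82,-0.5],
    [-4.92,-0.06,-0.5],
    [-4.87,0.71,-0.5],
    [-4.7,1.45,-0.5]
  ],
  "roll": [8.9,8.9,8.9,8.9,8.9,8.9,8.9,8.9],
  "fingers": [9.5,9.5,9.5,9.5,9.5,9.5,9.5,9.5]
}}

```text
t: 1.15
position: [0.4022, 0.2083, 0.2688]
eef_rot: [[0.138, 0.99, -0.003], [0.99, -0.139, -0.006], [-0.006, -0.002, -1.0]]
ft_force: [0.7, 0.2, -0.1]
width: 0.0951
```

Run:
```python
from h import *
from station import robot
s=robot.observe();p=np.load("pose2.npy");tg=c2w(p,(30,-100,310))[0];print(s["t"],s["position"])
for r in plan(s,tg,p[2],9,2):print(r)
```

```text
1.15 [0.40220384 0.20831923 0.26881164]
[[-3.73, 2.08, -0.46], [-3.76, 2.02, -0.46], [-3.8, 1.96, -0.46], [-3.8, 1.96, -0.46], [-3.8, 1.96, -0.46], [-3.8, 1.96, -0.46], [-3.8, 1.96, -0.46], [-3.8, 1.96, -0.46], [-3.8, 1.96, -0.46]]
[-0.91, -0.91, 0.0, 0.0, 0.0, 0.0, 0.0, 0.0, 0.0]
```

>>> {"name": "send_rows", "arguments": {
  "delta_pos": [
    [-4.3,2.3,-0.55],
    [-4.3,2.2,-0.55],
    [-4.3,2.2,-0.55],
    [-4.3,2.2,-0.55],
    [-4.3,2.2,-0.55],
    [-4.3,2.2,-0.55],
    [-4.3,2.2,-0.55],
    [-4.3,2.2,-0.55]
  ],
  "roll": [-0.9,-0.9,0,0,0,0,0,0],
  "fingers": [9.5,9.5,9.5,9.5,9.5,9.5,9.5,9.5]
}}

```text
t: 2.15
position: [0.5402, -0.1662, 0.3142]
eef_rot: [[0.108, 0.994, -0.003], [0.994, -0.109, -0.005], [-0.005, -0.002, -1.0]]
ft_force: [0.5, 0.2, 0.1]
width: 0.095
```

Run:
```python
from h import *
from station import robot
s=robot.observe();p=np.load("pose2.npy");tg=c2w(p,(30,-100,310))[0];print(s["t"],s["position"],s["eef_rot"])
for n in ("wrist",):
    c=robot.read_camera(n);cv2.imwrite(f"pics/{n}1.png",c["frame"]);np.savez(f"pics/{n}1.npz",**c)
for r in plan(s,tg,p[2],1,1):print(r)
```

```text
2.15 [ 0.54017936 -0.16618787  0.31417797] [[ 0.1084889   0.9940934  -0.00291127]
 [ 0.99408588 -0.10850141 -0.0045496 ]
 [-0.00483861 -0.00240048 -0.99998541]]
[[1.6, -0.07, 0.42]]
[-0.08]
```

View pics/wrist1.png

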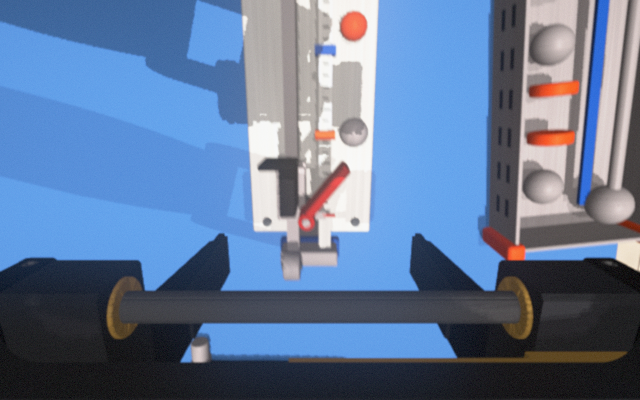

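Run:
```python
import cv2
t=cv2.imread("pics/wrist1.png")[35:285,230:390];cv2.imwrite("pics/w1.png",cv2.resize(t[100:],None,fx=4,fy=4,interpolation=cv2.INTER_CUBIC));cv2.imwrite("pics/w1b.png",cv2.resize(t[:120],None,fx=4,fy=4,interpolation=cv2.INTER_CUBIC))
```

```text
(no output)
```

View pics/w1.png

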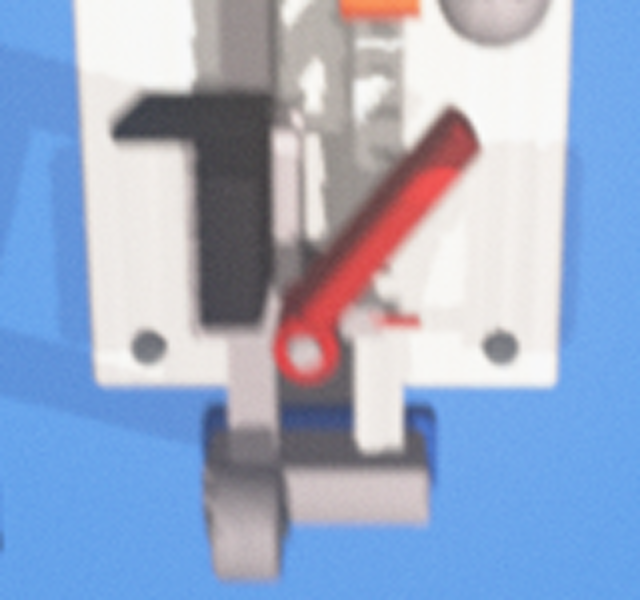

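View pics/w1b.png

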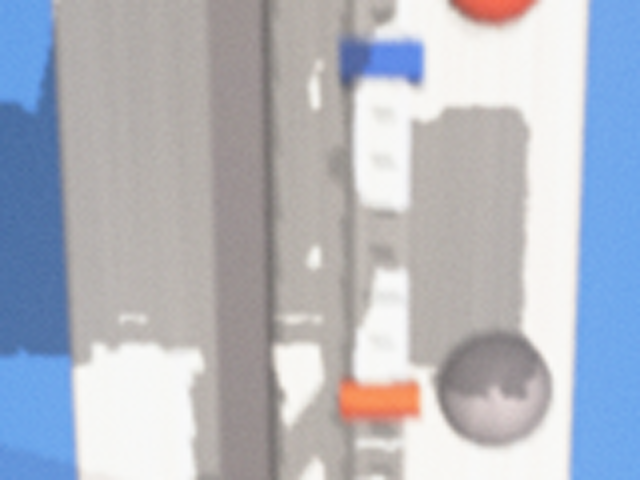

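Run:
```python
from h import *
c=dict(np.load("pics/wrist1.npz"));p=np.load("pose2.npy")
A=(230,135);B=(230,35)
for n,u,o,z in(("beamL",(230,400),A,.135),("beamR",(278,400),A,.135),("beamL",(209,100),B,.135),("beamR",(266,100),B,.135),("barL",(355,400),A,.128),("barR",(404,400),A,.128),
 ("barL",(355,180),B,.128),("barR",(410,180),B,.128),
 ("orange",(379,401),B,.133),("orT",(379,383),B,.133),("orB",(379,417),B,.133),("blue",(382,61),B,.133),("pin",(305,350),A,.18),("platetopL",(197,200),A,.184),("platetopR",(273,200),A,.184),("hookend",(150,94),A,.184),("hookin",(150,140),A,.184),("hookL",(112,138),A,.184),("plate-yend",(230,328),A,.184),("ltip",(460,108),A,.18),("ltip",(475,145),A,.18),("ptrR",(420,321),A,.136),("ptrL",(378,321),A,.136),
 ("corner(-80,-210)",(98,387),A,.012),("corner(80,-210)",(557,385),A,.012),("block bottom y-200",(320,525),A,.12)):
    print(n,np.round(w2c(p,ray(c,up(u,4,o),z)),1))
```

```text
beamL [  -2.4 -166.8]
beamR [   9.7 -166.8]
beamL [-2.5 -1.8]
beamR [10.1 -1.8]
barL [  29.1 -169.5]
barR [  41.8 -169.6]
barL [ 29.7 -18.2]
barR [ 42.2 -18.2]
orange [ 35.2 -67.7]
orT [ 35.1 -63.5]
orB [ 35.2 -71.4]
blue [35.7  6.3]
pin [  18.7 -138.1]
platetopL [  -3.1 -103.9]
platetopR [  12.7 -103.9]
hookend [-11.9 -81.8]
hookin [-12.3 -91.3]
hookL [-20.  -90.9]
plate-yend [   3.  -131.8]
ltip [ 51.4 -85.5]
ltip [ 54.6 -93.2]
ptrR [  45.4 -145.6]
ptrL [  35.  -145.6]
corner(-80,-210) [ -60.3 -209. ]
corner(80,-210) [  98.  -208.5]
block bottom y-200 [  19.5 -208.7]
```

Run:
```python
from h import *
from station import robot
p=np.load("pose2.npy");o=c2w(p,(3.5,0.3,0))[0];p[:2]=o[:2];np.save("pose3.npy",p)
s=robot.observe();print(w2c(p,s["position"]))
for r in plan(s,c2w(p,(26,-107,205))[0],p[2],2,1):print(r)
```

```text
[  29.01892867 -121.00439939]
[[0.7, -0.15, 5.47], [0.7, -0.15, 5.47]]
[-0.29, 0.0]
```

>>> {"name": "send_rows", "arguments": {
  "delta_pos": [
    [0.7,-0.15,3.5],
    [0.7,-0.15,3.5],
    [0,0,3.5],
    [0,0,0]
  ],
  "roll": [0,0,0,0],
  "fingers": [8,8,8,8],
  "grip_force": 20
}}

```text
t: 2.7
position: [0.5397, -0.1595, 0.2059]
eef_rot: [[0.116, 0.993, -0.003], [0.993, -0.116, -0.009], [-0.009, -0.002, -1.0]]
ft_force: [-0.0, -0.0, -0.1]
width: 0.0802
```

Run:
```python
from h import *
from station import robot
p=np.load("pose3.npy")
s=robot.observe();print(s["t"],w2c(p,s["position"]),s["position"],s["ft_force"])
c=robot.read_camera("wrist");cv2.imwrite(f"pics/wrist2.png",c["frame"]);np.savez(f"pics/wrist2.npz",**c)
for r in plan(s,c2w(p,(26,-107,163))[0],p[2],3,1):print(r)
```

```text
2.7 [  26.04340716 -109.63097456] [ 0.53974983 -0.15947006  0.20592574] [-0.0221466  -0.03435372 -0.12258632]
[[0.09, -0.0, 1.43], [0.09, -0.0, 1.43], [0.09, -0.0, 1.43]]
[-0.54, 0.0, 0.0]
```

View pics/wrist2.png

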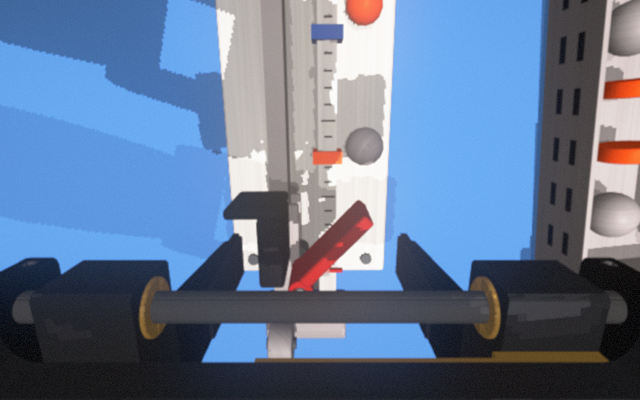

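>>> {"name": "send_rows", "arguments": {
  "delta_pos": [
    [0.1,0,1.5],
    [0.05,0,1.5],
    [0.0,0,1.3],
    [0,0,0]
  ],
  "roll": [-0.5,0,0,0],
  "fingers": [8,8,8,8]
}}

```text
t: 3.25
position: [0.5434, -0.1594, 0.167]
eef_rot: [[0.107, 0.994, 0.007], [0.994, -0.107, -0.012], [-0.012, 0.009, -1.0]]
ft_force: [-0.2, -0.2, 0.1]
width: 0.0799
```

```bash
cat > look.py <<'E'
import sys
from h import *
from station import robot
p=np.load("pose3.npy")
s=robot.observe();print(s["t"],w2c(p,s["position"]),s["position"],s["ft_force"],s["width"],np.degrees(p[2]-np.arctan2(s["eef_rot"][1,1],s["eef_rot"][0,1])))
for n in sys.argv[2:]:
    c=robot.read_camera(n);cv2.imwrite(f"pics/{n}{sys.argv[1]}.png",c["frame"]);np.savez(f"pics/{n}{sys.argv[1]}.npz",**c)
E
python3 look.py 3 wrist
```

```text
3.25 [  29.70198873 -109.16451812] [ 0.54343732 -0.15939809  0.16696381] [-0.20983622 -0.1533088   0.0794524 ] 0.0799342484993539 -0.014783299162593855
```

View pics/wrist3.png

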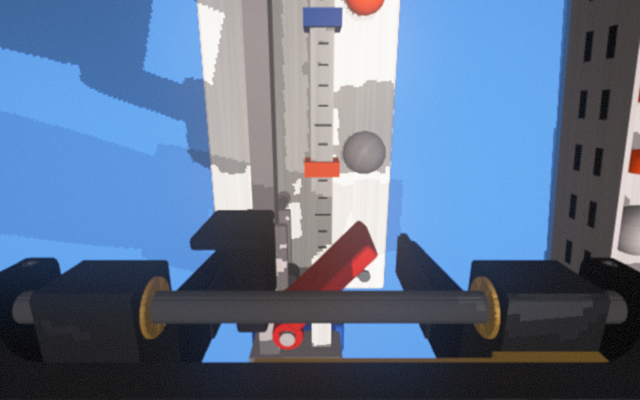

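>>> {"name": "send_rows", "arguments": {
  "delta_pos": [
    [0.2,-0.1,0.2],
    [0.2,0,0.1],
    [0.2,0,0]
  ],
  "roll": [0,0,0],
  "fingers": [8,8,8]
}}

```text
t: 3.68
position: [0.5442, -0.1542, 0.1658]
eef_rot: [[0.107, 0.994, 0.011], [0.994, -0.107, -0.015], [-0.014, 0.012, -1.0]]
ft_force: [0.1, -3.6, -1.6]
width: 0.08
```

```bash
python3 look.py 4
```

```text
3.675 [  29.88249851 -103.88505142] [ 0.54418218 -0.15416831  0.16579536] [ 0.13866895 -3.63288624 -1.59992842] 0.08002168176633542 -0.032383171812929094
```

>>> {"name": "send_rows", "arguments": {
  "delta_pos": [
    [1.0,-0.2,0.1],
    [1.3,-0.2,0],
    [1.3,0,0],
    [1.3,0,0],
    [0.6,0,0]
  ],
  "roll": [0,0,0,0,0],
  "fingers": [8,8,8,8,8]
}}

```text
t: 4.3
position: [0.5483, -0.1014, 0.1664]
eef_rot: [[0.106, 0.994, 0.017], [0.994, -0.105, -0.026], [-0.024, 0.02, -1.0]]
ft_force: [-0.6, -3.3, 0.0]
width: 0.0802
```

```bash
python3 look.py 5 wrist scene
```

```text
4.3 [ 28.36161387 -50.9578612 ] [ 0.54833806 -0.10138262  0.16637593] [-0.6376587  -3.33471637  0.04294359] 0.08022563767886073 -0.09490957753110808
```

View pics/wrist5.png

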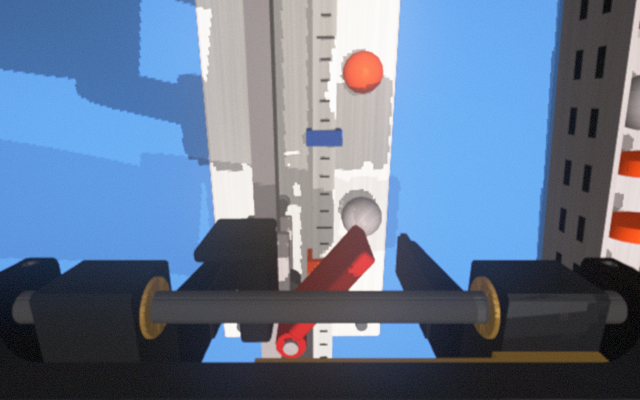

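>>> {"name": "send_rows", "arguments": {
  "delta_pos": [
    [1.2,-0.1,0],
    [1.2,0,0]
  ],
  "roll": [0,0],
  "fingers": [8,8]
}}

```text
t: 4.65
position: [0.5509, -0.078, 0.1665]
eef_rot: [[0.107, 0.994, 0.02], [0.994, -0.106, -0.028], [-0.025, 0.023, -0.999]]
ft_force: [-1.2, -4.8, 1.4]
width: 0.08
```

```bash
python3 look.py 6 wrist scene top
python3 - <<'E'
import cv2
t=cv2.imread("pics/scene6.png")[170:270,220:385];cv2.imwrite("pics/s6.png",cv2.resize(t,None,fx=4.8,fy=4.8,interpolation=cv2.INTER_CUBIC))
t=cv2.imread("pics/top6.png")[140:220,260:420];cv2.imwrite("pics/t6.png",cv2.resize(t,None,fx=5,fy=5,interpolation=cv2.INTER_CUBIC))
E
```

```text
4.65 [ 28.42820519 -27.4087528 ] [ 0.55092617 -0.07797607  0.166504  ] [-1.23171931 -4.84445624  1.41679348] 0.07996834238956586 -0.037214140009095974
```

View pics/s6.png

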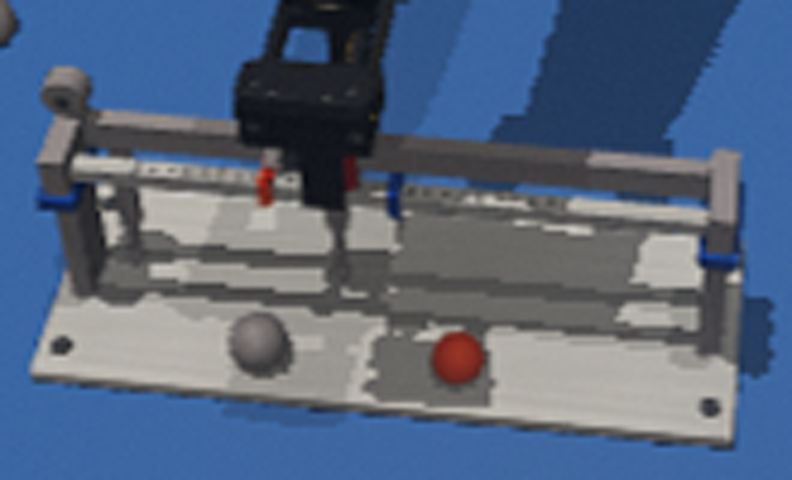

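View pics/wrist6.png

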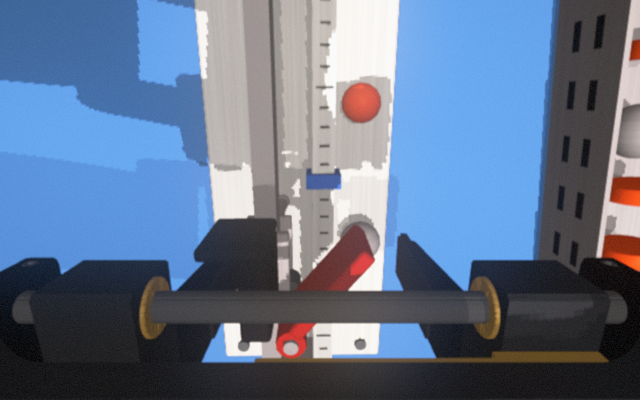

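View pics/t6.png

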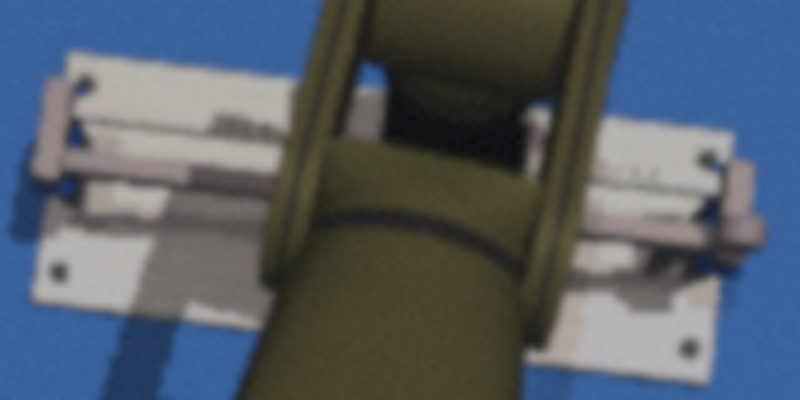

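Run:
```python
from h import *
p=np.load("pose3.npy")
def z(n,box,f,name):
    t=cv2.imread(f"pics/{n}.png")[box[1]:box[3],box[0]:box[2]];cv2.imwrite(f"pics/{name}.png",cv2.resize(t,None,fx=f,fy=f,interpolation=cv2.INTER_CUBIC))
z("wrist6",(180,160,400,360),3.5,"w6"); z("wrist3",(180,160,400,360),3.5,"w3");z("scene6",(255,190,315,225),12,"s6z")
```

```text
(no output)
```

View pics/w6.png

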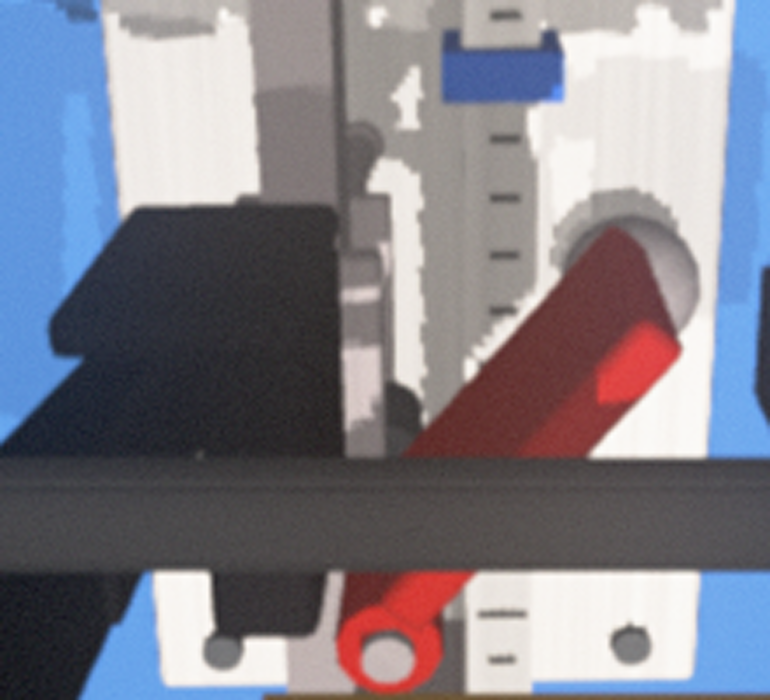

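View pics/w3.png

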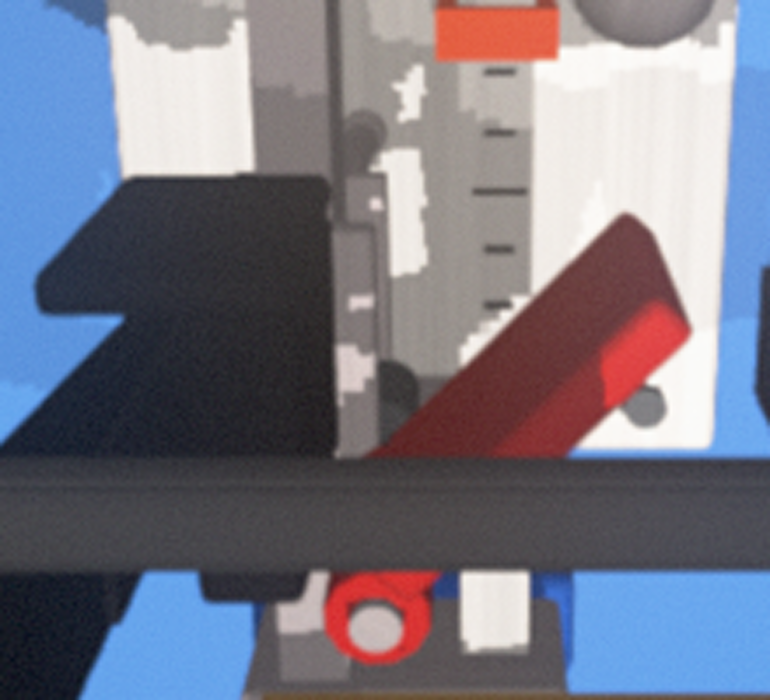

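View pics/s6z.png

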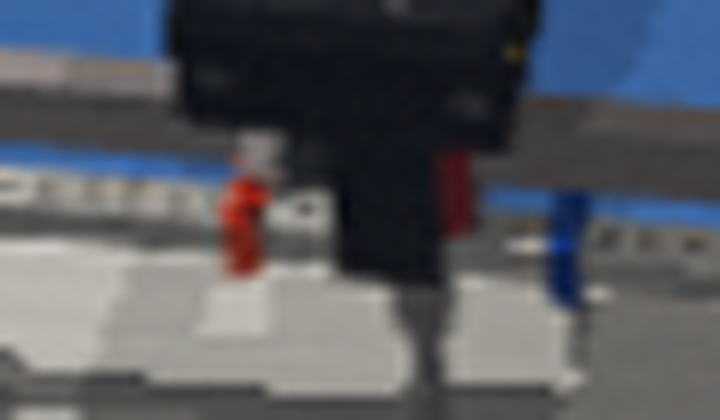

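Run:
```python
from h import *
p=np.load("pose3.npy")
o=(180,160)
for n,L in(("wrist3",(("pin",(375,628),.182),("hooktopL",(127,180),.184),("plate -yR",(303,597),.184),("orangeB",(497,58),.131),("orangeT",(497,12),.133))),("wrist6",(("pin",(388,658),.182),("hooktopL",(140,210),.184),("plate -yR",(318,632),.184),("blueT",(503,52),.133),("blueB",(503,100),.131)))):
    c=dict(np.load(f"pics/{n}.npz"))
    for k,u,z in L: print(n,k,np.round(w2c(p,ray(c,up(u,3.5,o),z)),1))
c=dict(np.load("pics/scene6.npz"))
for k,u,z in (("orange",(245,225),.133),("ptr?",(252,190),.136),("blue",(568,240),.133)):print(k,np.round(w2c(p,ray(c,up(u,12,(255,190)),z)),1))
```

```text
wrist3 pin [  14.7 -137.2]
wrist3 hooktopL [-12.3 -74.4]
wrist3 plate -yR [   5.7 -130.9]
wrist3 orangeB [ 31.5 -71.2]
wrist3 orangeT [ 31.4 -63.6]
wrist6 pin [ 14.8 -59.7]
wrist6 hooktopL [-12.2   4.4]
wrist6 plate -yR [  6.  -53.9]
wrist6 blueT [31.5 11.7]
wrist6 blueB [31.6  3.5]
orange [ 42.9 -64.6]
ptr? [ 34.6 -64.5]
blue [38.9  9. ]
```

>>> {"name": "send_rows", "arguments": {
  "delta_pos": [
    [0.2,-0.35,0],
    [0.05,-0.35,0],
    [0,0,0]
  ],
  "roll": [0,0,0],
  "fingers": [7.3,6.6,6.6],
  "grip_force": 25
}}

```text
t: 5.18
position: [0.5438, -0.0745, 0.1663]
eef_rot: [[0.107, 0.994, 0.02], [0.994, -0.106, -0.026], [-0.024, 0.023, -0.999]]
ft_force: [-1.5, -2.2, 1.1]
width: 0.0664
```

```bash
python3 look.py 7 wrist scene
python3 - <<'E'
from h import *
def z(n,box,f,name):
    t=cv2.imread(f"pics/{n}.png")[box[1]:box[3],box[0]:box[2]];cv2.imwrite(f"pics/{name}.png",cv2.resize(t,None,fx=f,fy=f,interpolation=cv2.INTER_CUBIC))
z("wrist7",(180,160,400,360),3.5,"w7");z("scene7",(255,190,315,225),12,"s7z")
E
```

```text
5.175 [ 21.00483343 -24.67537855] [ 0.54383821 -0.07446344  0.16627568] [-1.4654133  -2.18648146  1.09200763] 0.06641579553117763 -0.04387724850052539
```

View pics/w7.png

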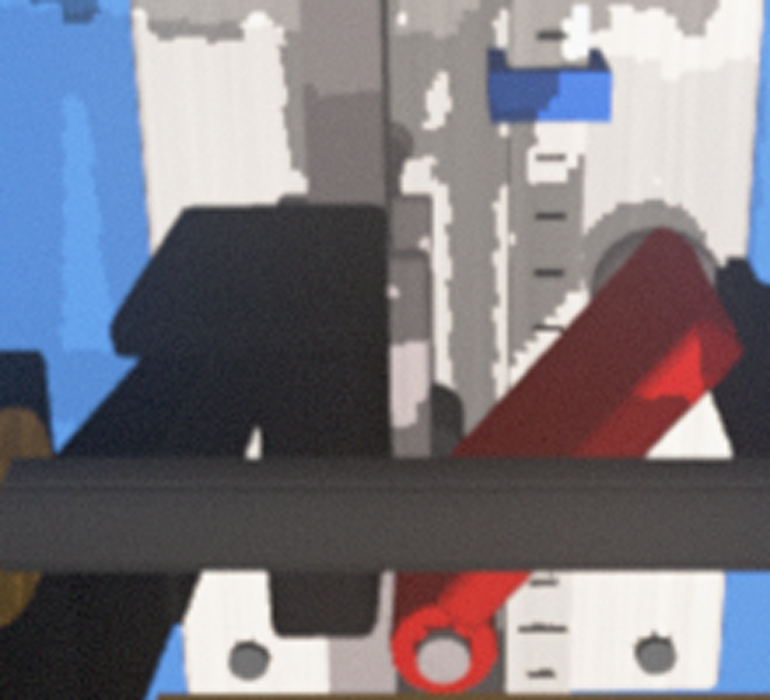

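View pics/s7z.png

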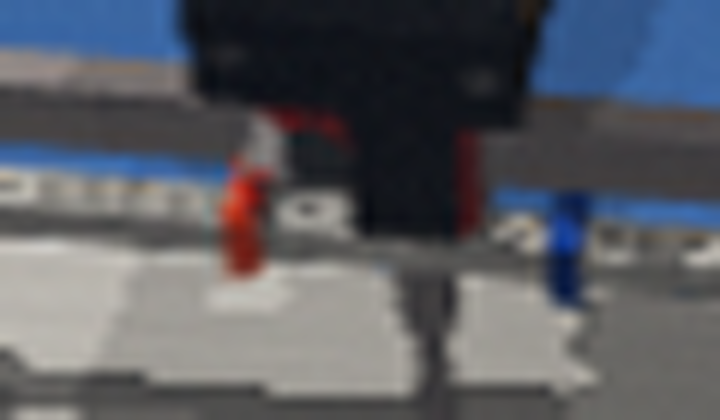

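Run:
```python
from h import *
p=np.load("pose3.npy")
o=(180,160)
for n,L in(("wrist3",(("pin",(375,628),.182),("hooktopL",(127,180),.184),("plate -yR",(303,597),.184),("leverwedge",(628,213),.18),("orangeB",(497,58),.131),("orangeT",(497,12),.133))),("wrist6",(("pin",(388,658),.182),("blueT",(503,52),.133),("blueB",(503,100),.131))),("wrist7",(("pin",(443,658),.182),("hooktopL",(188,210),.184),("plate -yR",(377,632),.184),("levertip",(662,230),.18),("blueT",(550,72),.133),("blueB",(550,120),.131)))):
    c=dict(np.load(f"pics/{n}.npz"))
    for k,u,z in L: print(n,k,np.round(w2c(p,ray(c,up(u,3.5,o),z)),1))
for f in("wrist1","wrist5"): print(f)
c=dict(np.load("pics/scene7.npz"))
for k,u,z in (("orange",(243,225),.133),("blue",(568,245),.133)):print(k,np.round(w2c(p,ray(c,up(u,12,(255,190)),z)),1))
```

```text
wrist3 pin [  14.7 -137.2]
wrist3 hooktopL [-12.3 -74.4]
wrist3 plate -yR [   5.7 -130.9]
wrist3 leverwedge [ 46.6 -80.1]
wrist3 orangeB [ 31.5 -71.2]
wrist3 orangeT [ 31.4 -63.6]
wrist6 pin [ 14.8 -59.7]
wrist6 blueT [31.5 11.7]
wrist6 blueB [31.6  3.5]
wrist7 pin [ 14.7 -56.9]
wrist7 hooktopL [-14.    7.1]
wrist7 plate -yR [  6.2 -51.1]
wrist7 levertip [41.8  2.7]
wrist7 blueT [31.4 11.3]
wrist7 blueB [31.7  3. ]
wrist1
wrist5
orange [ 43.  -65.1]
blue [40.5  9.2]
```

>>> {"name": "send_rows", "arguments": {
  "delta_pos": [
    [-0.2,0,0],
    [0,0,0]
  ],
  "roll": [0,0],
  "fingers": [6.6,6.6]
}}

```text
t: 5.52
position: [0.5437, -0.0765, 0.1661]
eef_rot: [[0.107, 0.994, 0.02], [0.994, -0.106, -0.026], [-0.024, 0.023, -0.999]]
ft_force: [-0.4, -3.1, 1.1]
width: 0.0658
```

```bash
python3 look.py 8 wrist scene
python3 - <<'E'
from h import *
def z(n,box,f,name):
    t=cv2.imread(f"pics/{n}.png")[box[1]:box[3],box[0]:box[2]];cv2.imwrite(f"pics/{name}.png",cv2.resize(t,None,fx=f,fy=f,interpolation=cv2.INTER_CUBIC))
z("wrist8",(180,160,400,360),3.5,"w8");z("scene8",(255,190,315,225),12,"s8z")
E
```

```text
5.525 [ 21.08235168 -26.75904118] [ 0.54369214 -0.07654342  0.16611278] [-0.36785416 -3.05187021  1.0991857 ] 0.06583546405936726 -0.038635477753494664
```

View pics/w8.png

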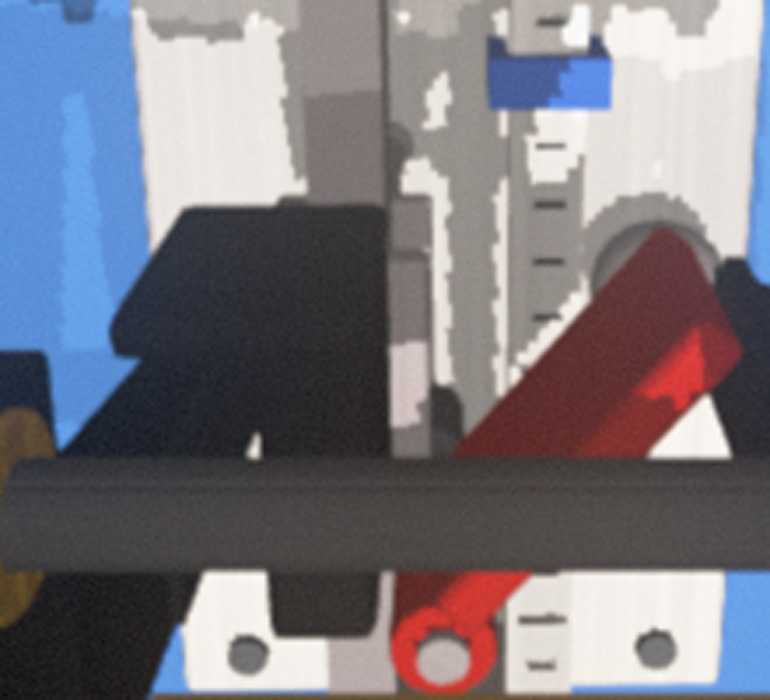

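View pics/s8z.png

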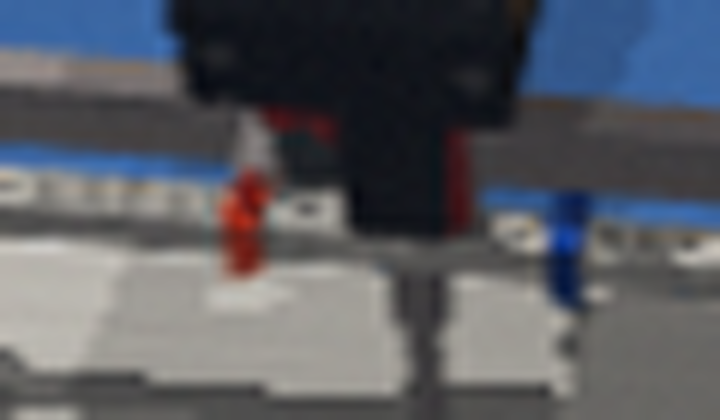

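>>> {"name": "send_rows", "arguments": {
  "delta_pos": [
    [0,-0.35,0],
    [0,-0.35,0],
    [0,-0.35,0],
    [0,0,0]
  ],
  "roll": [0,0,0,0],
  "fingers": [5.9,5.2,4.5,4.5],
  "grip_force": 25
}}

```text
t: 6.12
position: [0.534, -0.075, 0.1662]
eef_rot: [[0.107, 0.994, 0.024], [0.994, -0.107, -0.025], [-0.023, 0.027, -0.999]]
ft_force: [1.8, -1.9, 0.4]
width: 0.0454
```

```bash
python3 look.py 9 wrist
python3 - <<'E'
from h import *
def z(n,box,f,name):
    t=cv2.imread(f"pics/{n}.png")[box[1]:box[3],box[0]:box[2]];cv2.imwrite(f"pics/{name}.png",cv2.resize(t,None,fx=f,fy=f,interpolation=cv2.INTER_CUBIC))
z("wrist9",(180,160,400,360),3.5,"w9")
E
```

```text
6.125 [ 11.29899452 -26.23001577] [ 0.5340217  -0.07496973  0.16616383] [ 1.75596409 -1.92537637  0.35847871] 0.04538980063039291 -0.01627147591144147
```

View pics/w9.png

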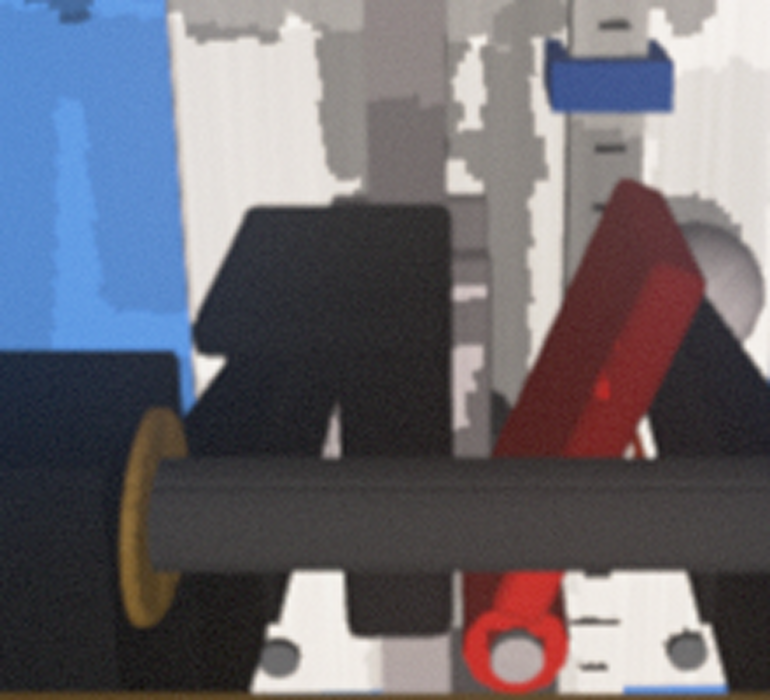

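>>> {"name": "send_rows", "arguments": {
  "delta_pos": [
    [0,-0.3,0],
    [0,-0.3,0],
    [0,-0.05,0],
    [0,0,0]
  ],
  "roll": [0,0,0,0],
  "fingers": [3.8,3.1,2.5,2.2],
  "grip_force": 30
}}

```text
t: 6.68
position: [0.5266, -0.0725, 0.1664]
eef_rot: [[0.107, 0.994, 0.022], [0.994, -0.107, -0.022], [-0.019, 0.024, -1.0]]
ft_force: [-6.2, 0.7, 5.1]
width: 0.0231
```

```bash
python3 look.py 10 wrist
python3 - <<'E'
from h import *
def z(n,box,f,name):
    t=cv2.imread(f"pics/{n}.png")[box[1]:box[3],box[0]:box[2]];cv2.imwrite(f"pics/{name}.png",cv2.resize(t,None,fx=f,fy=f,interpolation=cv2.INTER_CUBIC))
z("wrist10",(180,160,400,360),3.5,"w10")
E
```

```text
6.675 [  3.65078372 -24.6108999 ] [ 0.52659086 -0.07254087  0.16643732] [-6.19981311  0.65030531  5.08192905] 0.023084190344003032 -0.029454922755234116
```

View pics/w10.png

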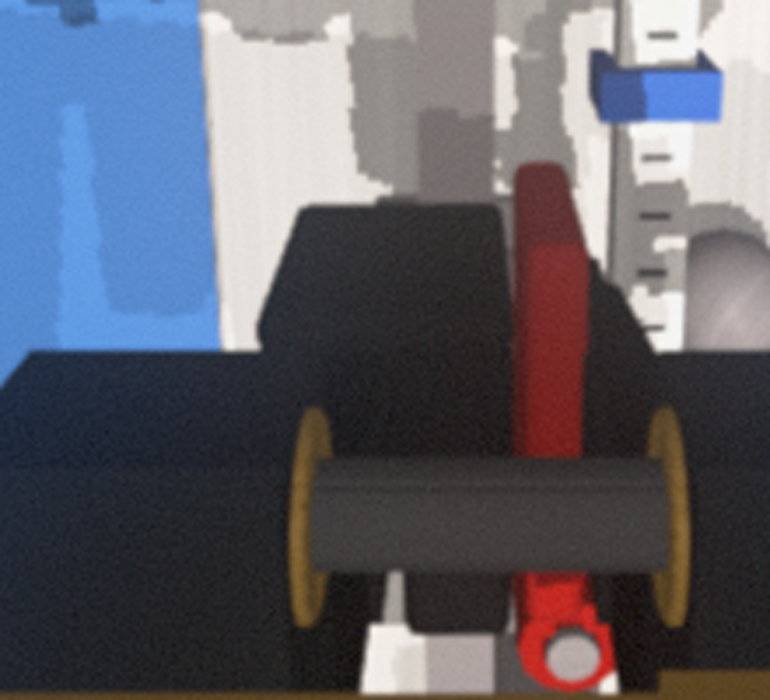

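```bash
python3 look.py 11 scene wrist
python3 - <<'E'
from h import *
p=np.load("pose3.npy")
def z(n,box,f,name):
    t=cv2.imread(f"pics/{n}.png")[box[1]:box[3],box[0]:box[2]];cv2.imwrite(f"pics/{name}.png",cv2.resize(t,None,fx=f,fy=f,interpolation=cv2.INTER_CUBIC))
z("scene11",(255,190,315,225),12,"s11z");z("wrist1",(300,120,360,230),5,"w1p");z("wrist2",(300,140,370,290),4,"w2p")
E
```

```text
6.725 [  3.52004599 -24.60790978] [ 0.5264612  -0.0725239   0.16646228] [-5.27505014  1.70964657  7.40793072] 0.022388486562982653 -0.04227315942637992
```

View pics/s11z.png

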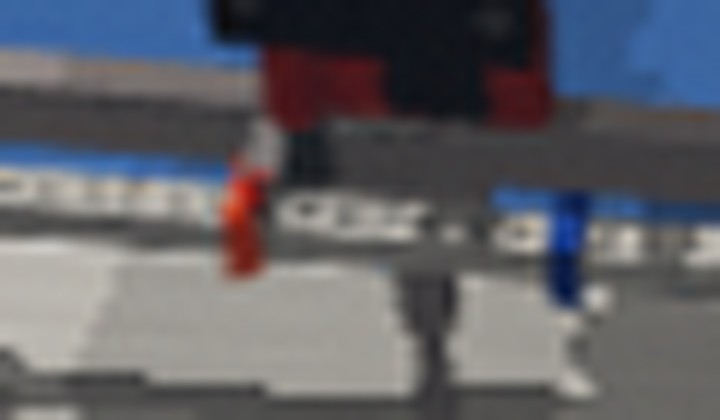

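View pics/w1p.png

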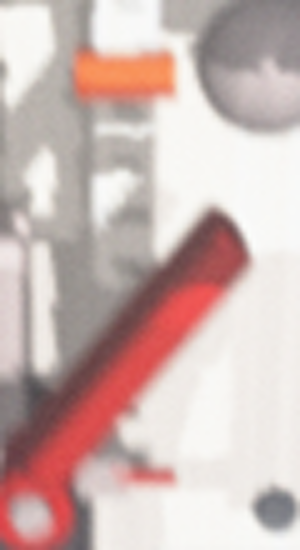

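View pics/w2p.png

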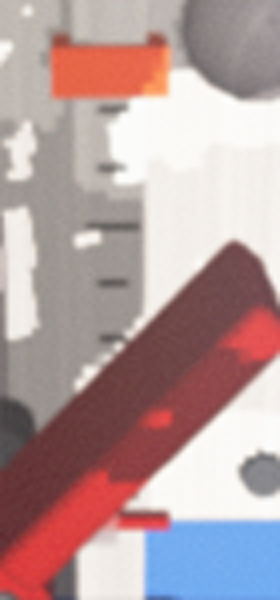

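Run:
```python
from h import *
p=np.load("pose3.npy")
for n,f,o,L in(("wrist2",4,(300,140),(("orT",(110,47),.133),("orB",(110,97),.133),("ptr",(144,521),.137))),("wrist1",5,(300,120),(("orT",(125,55),.133),("orB",(125,96),.133),("ptr",(147,475),.137))),("scene11",12,(255,190),(("ptr",(245,185),.137),("clipfrontbottom",(243,270),.12),("clip",(243,225),.133))),
 ("wrist11",1,(0,0),())):
    c=dict(np.load(f"pics/{n}.npz"))
    for k,u,z in L: print(n,k,np.round(w2c(p,ray(c,up(u,f,o),z)),1))
# predicted scene pixel positions in crop
c=dict(np.load("pics/scene11.npz"))
for yo in(0,):
  for k,P in(("clip back top",(22.5,-68,133)),("clip front top",(41.5,-68,133)),("ptr0 tip",(34,-68,137)),("ptr0 end",(42,-68,137)),("ptr+3",(42,-65,137)),("blue back",(22.5,6,133)),("blue front",(41.5,6,133)),("bluefront bottom",(41.5,6,118))):
    print(k,np.round((proj(c,c2w(p,P))[0]-[255,190]+.5)*12-.5))
```

```text
wrist2 orT [ 31.5 -62.9]
wrist2 orB [ 31.5 -71. ]
wrist2 ptr [  37. -145.]
wrist1 orT [ 31.9 -64. ]
wrist1 orB [ 31.9 -71.6]
wrist1 ptr [  36.3 -145.3]
scene11 ptr [ 34.1 -66.1]
scene11 clipfrontbottom [ 44.6 -65.8]
scene11 clip [ 43.  -65.1]
clip back top [248. 161.]
clip front top [232. 219.]
ptr0 tip [237. 184.]
ptr0 end [230. 209.]
ptr+3 [243. 210.]
blue back [566. 188.]
blue front [553. 247.]
bluefront bottom [556. 293.]
```

>>> {"name": "send_rows", "arguments": {
  "delta_pos": [
    [0,0,0],
    [0,0,0]
  ],
  "roll": [0,0],
  "fingers": [2.0,2.0],
  "grip_force": 30
}}

```text
t: 7.08
position: [0.5261, -0.0723, 0.1665]
eef_rot: [[0.105, 0.994, 0.021], [0.994, -0.105, -0.022], [-0.02, 0.023, -1.0]]
ft_force: [1.4, 0.7, 0.9]
width: 0.0219
```

```bash
python3 look.py 12 wrist scene
python3 - <<'E'
from h import *
def z(n,box,f,name):
    t=cv2.imread(f"pics/{n}.png")[box[1]:box[3],box[0]:box[2]];cv2.imwrite(f"pics/{name}.png",cv2.resize(t,None,fx=f,fy=f,interpolation=cv2.INTER_CUBIC))
z("wrist12",(180,160,400,360),3.5,"w12")
E
```

```text
7.075 [  3.18611154 -24.46464329] [ 0.52614452 -0.07234569  0.16648569] [1.41150143 0.7070714  0.9127314 ] 0.02190667290536802 -0.12533989339396617
```

View pics/w12.png

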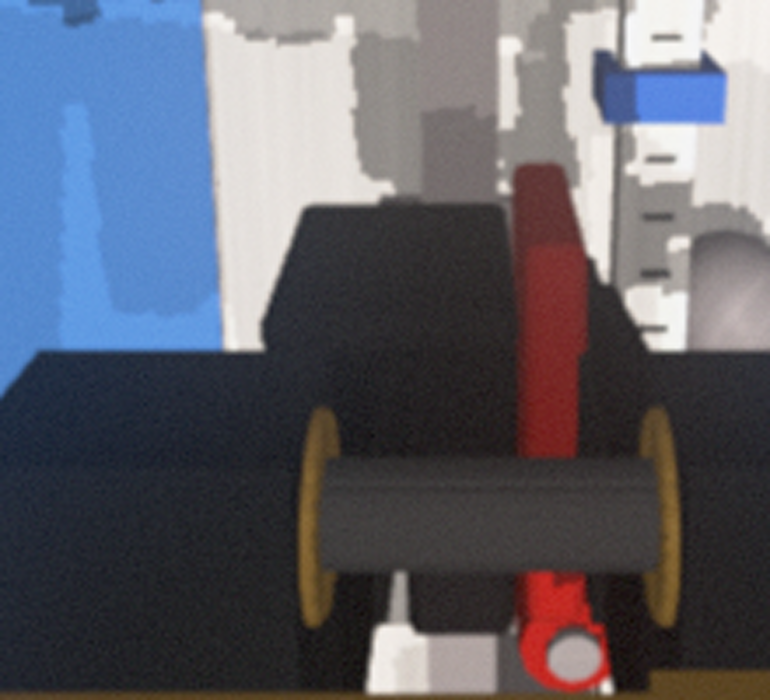

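Run:
```python
from h import *
p=np.load("pose3.npy");o=(180,160)
c=dict(np.load("pics/wrist12.npz"))
for k,u,z in(("pin",(576,657),.182),("plate -yR",(512,632),.184),("hook top+y",(400,207),.184),("padTop L tip",(513,165),.18),("padTop R tip",(567,170),.18),("pad bright tip R",(586,245),.18),("pad bright low R",(579,455),.18),("pad bright tipL",(526,245),.18),("pad bright low L",(526,455),.18),("blueT",(660,73),.133),("blueB",(660,121),.131)): print(k,np.round(w2c(p,ray(c,up(u,3.5,o),z)),1))
```

```text
pin [ 14.6 -57. ]
plate -yR [  6.  -51.4]
hook top+y [-7.4  7.3]
padTop L tip [ 5.9 11.1]
padTop R tip [12.3 10.4]
pad bright tip R [14.8  0.8]
pad bright low R [ 14.6 -27.9]
pad bright tipL [7.5 0.9]
pad bright low L [  7.8 -27.8]
blueT [30.8 11.3]
blueB [31.4  3. ]
```

```bash
python3 look.py 13 scene; python3 -c "
from station import robot
print(robot.sign_off())"
```

```text
7.175 [  3.17519645 -24.47442087] [ 0.52613263 -0.07235424  0.16645674] [0.604585   1.15921008 2.50697154] 0.021844764798219715 -0.1166800242138969
the job is handed in; nothing more can be done
None
```

View pics/scene13.png

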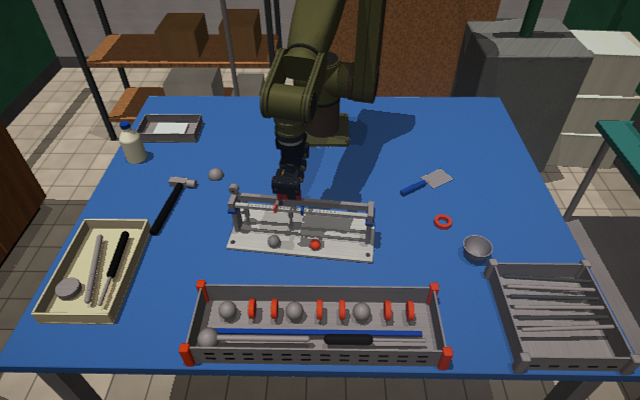

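I drew the leg out by its hook to the orange clip, squeezed the red lever shut there, and handed the job in at about 7.2 s still pinching leg and lever with a 30 N grip.

- **Pointer:** It should stand about 1.5 mm to the +y side of the orange clip's middle, inside the 4 mm limit. The wrist camera puts the leg's travel at about 79.3 mm, against 77.8 mm measured from the pointer's home to the clip. I had set about 77.6 mm before closing, and the squeeze carried the leg slightly further; I did not correct that against the clamp.
- **Lever:** In the last wrist picture it lies parallel to the plate, within about 0.01 rad. The fingers read 21.9 mm, against the 24 mm given for plate and shut lever together. I put that down to give in the fingers and did not check it further.
- **Disagreement:** The fingers hid the pointer from the wrist camera at the end, so its position comes from the lever pin and plate measured against the blue clip. The scene picture is coarse but agrees, at about 2 mm to +y. Working instead from where the plate and pin stood at home gave a target travel of about 76 mm. That would make the offset about 3.5 mm, still on the clip but with little margin.
- **Other instruments:** In the last scene picture they stand where they were at the start, and the wrist force readings stayed below about 10 N.

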